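Isolate the tray sealer and index its die turret

ROBOT

A 6-joint arm with a two-finger parallel gripper is mounted at the origin on the work surface. World frame = base frame: x ahead of the robot, y to its left, z up, the work surface at z = 0. Lengths are in m, angles in rad, forces in N, time in s.
With the tool pointing down it reaches from about 0.35 to 0.925 m from the base axis. Payload 6.4 kg.
Tool frame: the origin (TCP) lies where the fingers leave the gripper's body, on its centre line; the fingertips stand 97 mm ahead of it and the grasp point (between the pads) lies 78 mm ahead of it; z points along the fingers, y is the line along which they close (so a half turn about z gives the same grasp; the last joint's range is limited). The gripper opens to 94 mm and grips with 3 to 60 N. Pads are 16 mm wide; open, the fingers measure 119 mm over their backs; the gripper's body (75 mm by 177 mm) begins 78 mm behind the grasp point.
Start: joints at [0.964, 0.245, 1.558, -0, 1.339, -0.174], TCP at [0.273, 0.59, 0.303] pointing down, gripper open.
Joint ranges: [-3.13, 3.13], [-1.02, 2.26], [0.13, 2.54], [-0.95, 4.09], [0.21, 2.88], [-2.74, 2.74]. Speed limits (rad/s): [2.57, 2.57, 3.14, 3.14, 3.14, 3.14].

INTERFACE

Orientations are given as a unit quaternion [x, y, z, w].
In Python, from cell import manip, optics gives the robot as it stands.
- The arm moves only by the shell command python3 -m creep 'ROWS' [OPENING] [FORCE]. ROWS is JSON, a list of rows, each an object of numbers: "dx", "dy", "dz": the shift along the tool's x, y, z in m; "ax", "ay", "az": the turn, a rotation vector about the tool's x, y, z in degrees. In form: [{"dx": .., "dy": .., "dz": .., "ax": .., "ay": .., "az": ..}, ...]. A call has 1 to 5 rows; each row is the pose to reach, as a shift and turn from the pose commanded when the call began, along the tool's axes at that moment; what a row does not reach only later rows make up. A row lasts 1/8 s, in which the tool goes at most 62.5 mm and 10.7 degrees, less where a joint would pass 70% of its speed; a pose out of reach is approached as far as the arm can. A call with a gripper value outside its range is refused whole. OPENING is the finger opening in m, from 0 to 0.094, set as the call begins (- or left out, the last holds). The fingers move at their own pace and stop on an object; FORCE is the grip in N (left out, the last holds). Time passes only in rows, so rows that repeat a pose let the fingers close. It gives the time, the measured TCP pose, the force, the opening and the grip force at its end, in the units of the state.
- manip.observe(): the state, without advancing time (a new reading comes with each control period).
- optics.read_camera(name): name is "scene" or "top" or "wrist"; returns the picture (420x560x3 uint8, blue, green, red); there is no depth.
- optics.calibration(name): a dict with "fx", "fy", "cx", "cy" (pixels), "world_to_cam" (4x4, takes a point from world to camera coordinates). Camera axes: x right, y up, looking along -z (the intrinsics and any distortion apply to the point x, -y, -z); pixel columns grow to the right and rows downward; lengths in m; the calibration is good to about 2 mm. A picture is of the moment at which its call begins: read the wrist's pose just before it. calibration takes no time and is no camera call; for the wrist camera it gives the pose at the moment of the call.
- manip.close_job(): hands the job in; it is judged then, once.
The state is a dict: "time_s": time; "qpos": joint angles; "joint_vel": joint speeds; "joint_torque": joint torques, N m; "ee_pos": TCP position; "orientation": TCP orientation; "contact_force": force on the tool from outside, world axes, zero at the start; "moment": the same for the moment, N m; "finger_gap": opening from 0.0 (shut) to 1.0 (fully open); "grip_force": force on a finger pad.
Only numpy, scipy, OpenCV 4.12 (cv2) and the standard library are available. Lean on these libraries where they do the work, as an engineer would, in place of code of your own. Each camera call takes 0.05 s, during which the arm holds its last target. There are 200 camera calls.

TASK

Make the tray sealer ready for a tool change: turn the red isolator lever on the sloping grey console anticlockwise from ON (up the slope, green dot) a quarter turn to OFF (sideways, white dot), fully home against its stop. Only then turn the die turret one station anticlockwise, seen from above, so that the blue die clicks into place at the yellow pointer. Leave the film roll and the bottle standing where they are.

Things in the scene. Friction and masses are not known exactly. Their poses are not given: they have to be found in the camera images.
- isolator: Fixed grey console, 260 wide, 165 deep, 160 high at the back, on a thin foot plate. Origin on the bench straight below the lever's hub; z up, +x to its high back, away from its user, +y to the user's left. Its panel slopes 35 deg: normal (-sin 35, 0, cos 35) in this frame; the hub is 100 above the bench. Two aluminium side plates (60 by 12, 350 high, at x = 22, y = +-165) carry a crossbeam.
- beam (a point): Middle of the underside of the aluminium crossbeam over the lever, 320 above the bench, 22 behind the hub (isolator x), axes as the isolator's. The beam is 24 in x, 320 long in y, 30 high. It keeps a gripper that points straight down off the lever: come in along the panel's normal, in front of and under the beam.
- lever_hub (a point): Centre of the lever's pivot on the panel's surface. Its axes turn with the lever: x points along the lever to its long end, z outward along the panel's normal (the pivot axis). The hub is a black disc 60 in diameter reaching 16 off the panel.
- lever_grip (a point): Grip point on the red lever, 70 from the pivot along the lever and 40 off the panel; same axes as lever_hub (close the fingers along its y). The lever is a straight bar 18 wide, 40 deep (from 15 to 55 off the panel), reaching from 21 behind the pivot to 95 in front of it.
- lever (a joint): Angle of the isolator lever: 0 is ON (pointing up the slope), 1.571 is OFF (pointing to the isolator's +y) and the end stop; it grows anticlockwise seen looking at the panel. A spring detent at either end must be overcome (about 0.95 N m with friction; 14 N at the grip point). The pivot is stiff: let go early, it stays up to 12 degrees short of the stop.
- turret_base: Fixed dark steel base of the turret, 170 in diameter, 30 high; origin on the bench on the turret's axis. The yellow pointer block (16 by 30, 45 high) stands 132 from the axis on its -x side.
- pointer (a point): Centre of the top of the yellow pointer block.
- turret_grip (a point): On the turret's axis, 110 above the bench, in the middle of the black grip bar (80 long along this point's x, 18 wide in y, from 84 to 126 above the bench); turns with the turret. The turret's plate is 216 in diameter; six dies (45 by 44, tops 73 above the bench) stand on it 60 deg apart with centres 78 from the axis.
- blue_die (a point): Centre of the top of the blue die, 78 from the axis; turns with the turret. The other five dies are bare steel.
- turret (a joint): Angle of the turret, growing anticlockwise seen from above. It rests in spring detents at 0 (start), 1.047 (blue die at the pointer) and 2.094 (one too far); let go near a detent it snaps in. About 0.35 N m turns it.
- film_roll: Loose white roll of film standing on end, 90 in diameter, 110 high, origin at the centre of its foot. A bystander.
- cleaner: Loose white bottle with a blue cap, 60 in diameter, 150 high, origin at the centre of its foot. A bystander.
Mind the look-alikes: they are no part of the job. Several things look just like the turret_base: the one meant starts farthest from the robot's base.

How it is judged:
By the outcome, as a careful person would: the job done as asked, in the order asked, and still so for the second after the job is handed in, with the robot touching nothing.
It also fails if it takes over 48 s, if anything falls off the work surface, if the arm or the gripper's body presses on something with over 40 N, if the wrist force passes 120 N, or if a joint passes its speed limit or range.

## Working session

There is one attempt and no reset: what is moved stays moved. The work goes in short steps, Python scripts to look and compute and a shell command to move; the robot and the scene stay as the last step left them, time stands still between calls to the robot, and variables do not carry over. Pictures are saved under pics/ and viewed, at most 10 in all, crops included, and the job is handed in when it is done.

```bash
ls; mkdir -p pics; python3 - <<'E'
from cell import manip, optics
import cv2,numpy as np
print(manip.observe())
for n in ("scene","top"):
    cv2.imwrite(f"pics/{n}0.png",optics.read_camera(n)); 
    c=optics.calibration(n); print(n,{k:np.round(v,4).tolist() for k,v in c.items()})
E
```

```text
pics
{'time_s': 0.0, 'qpos': array([ 9.63873082e-01,  2.45777541e-01,  1.55898466e+00, -4.07859921e-05,
        1.33868919e+00, -1.74082234e-01]), 'joint_vel': array([ 0.00013635,  0.00090316, -0.00015842,  0.00095505, -0.00018904,
       -0.00172396]), 'joint_torque': array([-1.67155067e-04, -4.15840316e+01, -3.14595258e+01,  6.84872945e-02,
        3.32553475e-02, -1.53369033e-04]), 'ee_pos': array([0.2723965 , 0.58971727, 0.30158434]), 'orientation': array([ 2.14730321e-01,  9.76672937e-01, -8.66959658e-04, -3.35420530e-04]), 'contact_force': array([ 0.42111244,  0.82923371, -0.06934529]), 'moment': array([-0.02495213,  0.00803679,  0.02035592]), 'grip_force': 0.0, 'finger_gap': 0.9999745022228073}
scene {'fx': 447.9168, 'fy': 447.9168, 'cx': 276.8614, 'cy': 202.8269, 'world_to_cam': [[0.4062, 0.9136, 0.0176, -0.088], [-0.6791, 0.2889, 0.6748, 0.2098], [0.6115, -0.2861, 0.7378, -1.4622], [0.0, 0.0, 0.0, 1.0]]}
top {'fx': 455.8353, 'fy': 455.8353, 'cx': 272.9788, 'cy': 210.7474, 'world_to_cam': [[0.0243, -0.9995, -0.0182, -0.0984], [0.9915, 0.0218, 0.1282, -0.4642], [-0.1277, -0.0211, 0.9916, -1.2025], [0.0, 0.0, 0.0, 1.0]]}
```

View pics/scene0.png

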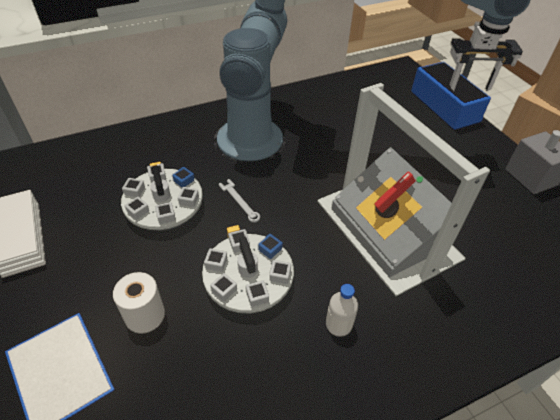

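View pics/top0.png

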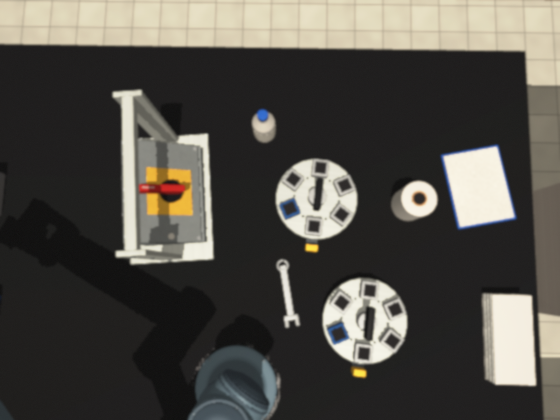

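Candidates for the turret: A at scene (248,270) / top (316,199), and B at scene (162,197) / top (365,320). A is farther from the robot base, so it is the one. There is only one red lever, at scene (395,195) / top (165,188). The close crops follow as the check.

```bash
python3 - <<'E'
import cv2
a=cv2.imread("pics/top0.png")[80:280,105:370]; cv2.imwrite("pics/topc.png",cv2.resize(a,None,fx=3,fy=3,interpolation=cv2.INTER_CUBIC))
a=cv2.imread("pics/scene0.png")[80:312,195:500]; cv2.imwrite("pics/scenec.png",cv2.resize(a,None,fx=2.5,fy=2.5,interpolation=cv2.INTER_CUBIC))
E
```

```text
(no output)
```

View pics/topc.png

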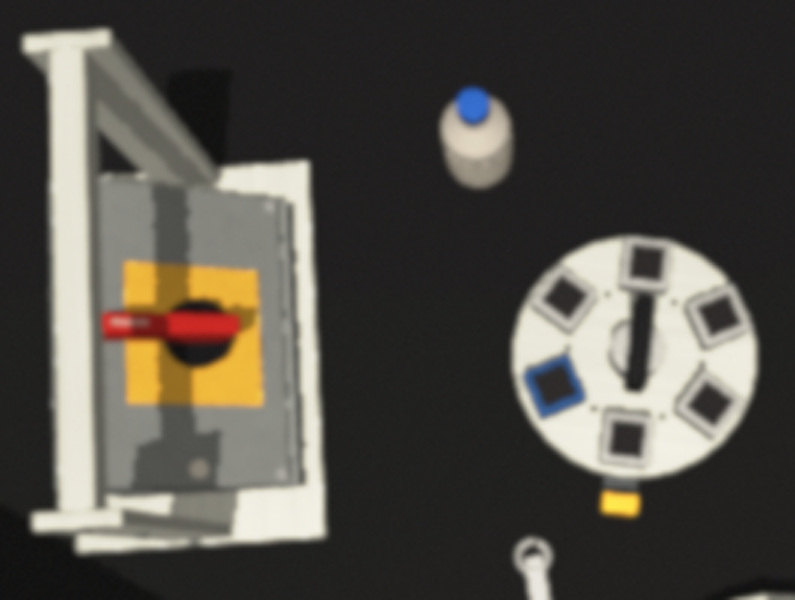

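View pics/scenec.png

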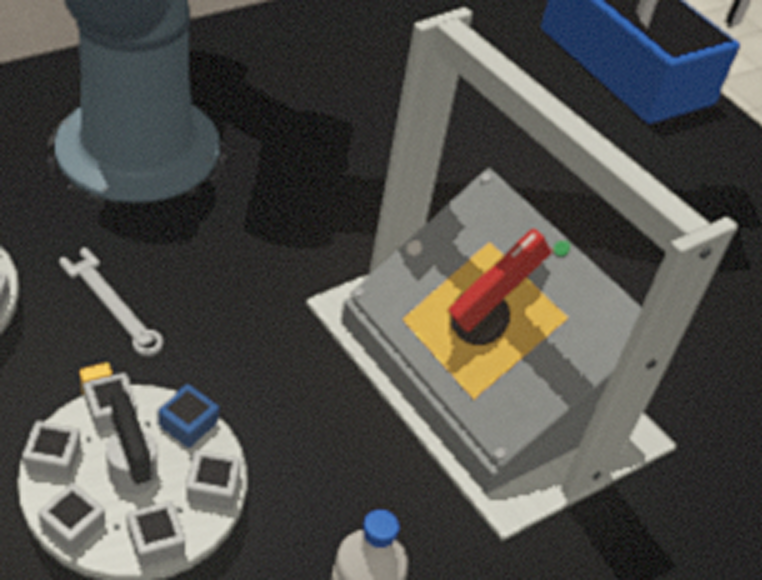

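Turret A is confirmed: it has the yellow pointer and blue die at top crop (620,503) and (554,386). The lever points up the slope at the green dot. The gripper must come in from the −y side. Next, fit the poses to both views.

```bash
cat > h.py <<'E'
import numpy as np
from scipy.optimize import least_squares
from scipy.spatial.transform import Rotation as R
from cell import manip, optics
C={n:optics.calibration(n) for n in("scene","top")}
def proj(c,p):
    q=c["world_to_cam"]@np.r_[p,1]
    return np.array([c["cx"]+c["fx"]*q[0]/-q[2], c["cy"]-c["fy"]*q[1]/-q[2]])
def full(n,u): return np.array(u)/3+[105,80] if n=="top" else np.array(u)/2.5+[195,80]
def fit(obs,x0):
    def f(v):
        r=[]
        for n,l,u in obs:
            p=R.from_euler("z",v[2]).apply(l)+[v[0],v[1],0]
            r+=list(proj(C[n],p)-full(n,u))
        return np.array(r)
    s=least_squares(f,x0,loss="soft_l1"); return s.x,f(s.x).reshape(-1,2)
s,c=np.sin(np.radians(35)),np.cos(np.radians(35))
def lev(x,y,z,a=0):  # lever_hub coords -> isolator frame
    X=np.array([c,0,s]);Y=np.array([0,1,0]);Z=np.array([-s,0,c])
    x,y=x*np.cos(a)-y*np.sin(a),x*np.sin(a)+y*np.cos(a)
    return np.array([0,0,.1])+x*X+y*Y+z*Z
E
python3 - <<'E'
from h import *
iso=[("top",[.022,-.165,.35],(67,41)),("top",[.022,.165,.35],(77,521)),("scene",[.022,.165,.35],(443,19)),("scene",[.022,-.165,.35],(705,235)),
("top",lev(0,0,.016),(200,333)),("scene",lev(0,0,.016),(480,317)),("top",lev(-.021,0,.055),(240,325)),("scene",lev(.095,0,.055),(540,234))]
v,r=fit(iso,[.55,.25,1.57]);print("iso",v,np.degrees(v[2]));print(r.round(1).tolist())
d=lambda a:[.078*np.cos(np.radians(a)),.078*np.sin(np.radians(a)),.073]
t=[("top",[-.132,0,.045],(620,503)),("scene",[-.132,0,.045],(97,371))]
T=dict(zip([120,180,240,300,0,60],[(554,386),(625,437),(708,403),(716,314),(648,262),(564,297)]))
S=dict(zip([120,180,240,300,0,60],[(189,410),(108,398),(52,446),(72,513),(155,527),(215,473)]))
t+=[("top",d(a),u) for a,u in T.items()]+[("scene",d(a),u) for a,u in S.items()]
w,r=fit(t,[.5,-.2,0]);print("tur",w,np.degrees(w[2]));print(r.round(1).tolist())
np.savez("fit.npz",iso=v,tur=w)
M=R.from_euler("z",v[2])
def W(p): return M.apply(p)+[v[0],v[1],0]
print("hub",W(lev(0,0,0)),"grip",W(lev(.07,0,.04)),"normal",M.apply([-s,0,c]),"beam",W([.022,0,.32]))
# bottle, roll feet
for n,u in (("bottle",(480,178)),):
    pass
E
```

```text
iso [0.50136775 0.17801957 1.65670982] 94.92248084683469
[[-0.3, -0.5], [-0.3, -1.0], [0.0, -0.6], [-0.3, -0.9], [0.2, -0.7], [-1.3, -1.5], [0.7, -0.4], [0.2, -0.5]]
tur [ 0.50180194 -0.20262385 -0.09223961] -5.284940471244649
[[-0.7, -0.7], [-0.2, 0.3], [-0.0, -0.8], [0.6, -0.0], [0.4, -0.6], [0.7, -0.3], [-0.9, -0.3], [-0.0, -0.4], [-0.6, -0.8], [0.5, -1.4], [-0.4, -1.1], [-0.3, -0.7], [0.5, -0.1], [-0.5, -0.3]]
hub [0.50136775 0.17801957 0.1       ] grip [0.49841616 0.21229029 0.17291643] normal [ 0.04921736 -0.57146092  0.81915204] beam [0.49947997 0.19993843 0.32      ]
```

```bash
cat >> h.py <<'E'
F=np.load("fit.npz") if __import__("os").path.exists("fit.npz") else None
def levpose(a,r=.062,off=.042,back=0,lean=20):
    """TCP pos, R for gripping lever at angle a (rad)"""
    v=F["iso"];M=R.from_euler("z",v[2]);l=np.radians(lean)
    n=M.apply([-s,0,c]);X=M.apply(lev(1,0,0,a)-lev(0,0,0));Y=M.apply(lev(0,1,0,a)-lev(0,0,0))
    g=M.apply(lev(r,0,off,a))+[v[0],v[1],0]
    z=-n*np.cos(l)+X*np.sin(l);y=-Y;x=np.cross(y,z)
    return g-(.078+back)*z, R.from_matrix(np.c_[x,y,z])
def turpose(phi,back=0,h=.112):
    """tool down; phi=tool y azimuth (rad), grasp point at height h on the axis"""
    y=np.array([np.cos(phi),np.sin(phi),0]);z=np.array([0,0,-1.]);x=np.cross(y,z)
    return np.array([*F["tur"][:2],h+.078+back]),R.from_matrix(np.c_[x,y,z])
def go(p,Q=None):
    o=manip.observe();R0=R.from_quat(o["orientation"]);Q=R0 if Q is None else Q
    d=R0.inv().apply(np.array(p)-o["ee_pos"]);w=np.degrees((R0.inv()*Q).as_rotvec())
    print("t",round(o["time_s"],2),"pos",o["ee_pos"].round(4),"d mm",(d*1e3).round(1),"rot",w.round(1),"|w|",round(np.linalg.norm(w),1))
def st():
    o=manip.observe();print("q",o["qpos"].round(2),"F",o["contact_force"].round(1),"M",o["moment"].round(2),"gap",round(o["finger_gap"]*94,1),"gf",round(o["grip_force"],1))
E
python3 -m creep '[{"dz":-0.06},{"dz":-0.12},{"dz":-0.18},{"dz":-0.22},{"dz":-0.22}]' 0.06 30
python3 - <<'E'
from h import *
p,Q=levpose(0,back=.12);print(p,Q.as_matrix().round(2).tolist())
go([.45,.0,.5]); go(p,Q)
E
```

```text
[0.51299427 0.04302443 0.28353426] [[-0.05, 1.0, -0.07], [0.57, 0.09, 0.82], [0.82, -0.0, -0.57]]
t 0.1 pos [0.2724 0.5898 0.3017] d mm [-408.5 -461.2 -197.7] rot [0. 0. 0.] |w| 0.0
t 0.1 pos [0.2724 0.5898 0.3017] d mm [-447.7 -395.4   18.7] rot [-28.9  49.7  55.4] |w| 79.8schema error: expected keys dx, dy, dz, ax, ay, az
```

```bash

python3 -m creep '[{"dx":0,"dy":0,"dz":-0.06,"ax":0,"ay":0,"az":0},{"dx":0,"dy":0,"dz":-0.12,"ax":0,"ay":0,"az":0},{"dx":0,"dy":0,"dz":-0.18,"ax":0,"ay":0,"az":0},{"dx":0,"dy":0,"dz":-0.21,"ax":0,"ay":0,"az":0},{"dx":-0.04,"dy":-0.04,"dz":-0.21,"ax":0,"ay":0,"az":0}]' 0.06 30
python3 - <<'E'
from h import *
st();go([.45,.0,.5])
E
```

```text
time_s: 0.72
ee_pos: [0.2918, 0.5382, 0.515]
orientation: [0.213, 0.977, 0.002, 0.001]
contact_force: [0.8, -0.1, -0.8]
finger_gap: 0.638
grip_force: 0.0
q [ 0.89  0.07  1.38  0.    1.69 -0.25] F [ 0.8 -0.1 -0.8] M [-0.06 -0.01 -0.04] gap 60.0 gf 0.0
t 0.72 pos [0.2918 0.5382 0.515 ] d mm [-367.7 -423.7   13.5] rot [0. 0. 0.] |w| 0.0
```

```bash

python3 -m creep '[{"dx":-0.18,"dy":-0.21,"dz":0,"ax":0,"ay":0,"az":0},{"dx":-0.18,"dy":-0.21,"dz":0,"ax":0,"ay":0,"az":0},{"dx":-0.18,"dy":-0.21,"dz":0,"ax":0,"ay":0,"az":0},{"dx":-0.18,"dy":-0.21,"dz":0,"ax":0,"ay":0,"az":0},{"dx":-0.22,"dy":-0.25,"dz":0,"ax":0,"ay":0,"az":0}]' >/dev/null
python3 - <<'E'
from h import *
st();go([.45,.0,.5])
E
```

```text
q [ 0.3  -0.34  1.75 -0.    1.73 -0.84] F [ 0.  -0.1 -0.5] M [ 0.01 -0.05  0.06] gap 60.0 gf 0.0
t 1.35 pos [0.3803 0.2354 0.5123] d mm [-161.9 -184.6   12.4] rot [0. 0. 0.] |w| 0.0
```

```bash

python3 -m creep '[{"dx":-0.17,"dy":-0.19,"dz":0,"ax":0,"ay":0,"az":0},{"dx":-0.17,"dy":-0.19,"dz":0,"ax":0,"ay":0,"az":0},{"dx":-0.17,"dy":-0.19,"dz":0,"ax":0,"ay":0,"az":0},{"dx":-0.17,"dy":-0.19,"dz":0,"ax":0,"ay":0,"az":0},{"dx":-0.17,"dy":-0.19,"dz":0,"ax":0,"ay":0,"az":0}]' >/dev/null
python3 - <<'E'
from h import *
st();p,Q=levpose(0,back=.12);o=manip.observe();go(p,Q); go([p[0],p[1]-.05,p[2]+.06],Q)
E
```

```text
q [-0.27 -0.32  1.73 -0.    1.73 -1.4 ] F [-0.9  1.3  0.1] M [ 0.03 -0.05  0.  ] gap 60.1 gf 0.0
t 1.98 pos [ 0.4554 -0.0096  0.5115] d mm [-30.2  72.2 227.9] rot [-28.8  49.6  55. ] |w| 79.5
t 1.98 pos [ 0.4554 -0.0096  0.5115] d mm [-51.4  26.9 167.9] rot [-28.8  49.6  55. ] |w| 79.5
```

```bash

python3 -m creep '[{"dx":-0.05,"dy":0.02,"dz":0.08,"ax":-28.8,"ay":49.6,"az":55},{"dx":-0.05,"dy":0.02,"dz":0.08,"ax":-28.8,"ay":49.6,"az":55},{"dx":-0.05,"dy":0.02,"dz":0.08,"ax":-28.8,"ay":49.6,"az":55},{"dx":-0.05,"dy":0.02,"dz":0.08,"ax":-28.8,"ay":49.6,"az":55},{"dx":-0.05,"dy":0.02,"dz":0.08,"ax":-28.8,"ay":49.6,"az":55}]' >/dev/null
python3 - <<'E'
from h import *
st();p,Q=levpose(0,back=.12);go(p,Q); go([p[0],p[1]-.05,p[2]+.06],Q)
E
```

```text
q [-0.42 -0.05  1.71  0.53  1.9  -0.81] F [ 0.  -0.3  0.1] M [-0.28 -0.04  0.02] gap 59.9 gf 0.0
t 2.6 pos [ 0.5088 -0.008   0.4326] d mm [-57.2   7.5 146.7] rot [-9.5 15.9 18. ] |w| 25.8
t 2.6 pos [ 0.5088 -0.008   0.4326] d mm [-55.2  -5.9  69.8] rot [-9.5 15.9 18. ] |w| 25.8
```

```bash

python3 -m creep '[{"dx":-0.056,"dy":-0.006,"dz":0.07,"ax":-9.5,"ay":15.9,"az":18},{"dx":-0.056,"dy":-0.006,"dz":0.07,"ax":-9.5,"ay":15.9,"az":18},{"dx":-0.056,"dy":-0.006,"dz":0.07,"ax":-9.5,"ay":15.9,"az":18},{"dx":-0.057,"dy":0.007,"dz":0.147,"ax":-9.5,"ay":15.9,"az":18},{"dx":-0.057,"dy":0.007,"dz":0.147,"ax":-9.5,"ay":15.9,"az":18}]' >/dev/null
python3 - <<'E'
from h import *
import cv2
st();p,Q=levpose(0,back=.12);go(p,Q); go(levpose(0)[0],Q)
C["wrist"]=optics.calibration("wrist");im=optics.read_camera("wrist")
v=F["iso"];M=R.from_euler("z",v[2])
for l in ((.095,.009,.055),(.095,-.009,.055),(.07,0,.055),(-.021,.009,.055),(-.021,-.009,.055)):
    u=proj(C["wrist"],M.apply(lev(*l))+[v[0],v[1],0]);print(u.round(0))
    cv2.drawMarker(im,tuple(int(k) for k in u),(255,0,0),0,8,1)
cv2.imwrite("pics/w1.png",im)
E
```

```text
q [-0.41  0.09  1.92  0.81  1.68 -0.65] F [-0.2  0.6  0.3] M [-0.37 -0.02 -0.02] gap 59.9 gf 0.0
t 3.23 pos [0.511  0.044  0.2806] d mm [ 1.8  1.9 -2.7] rot [-0.3  0.1  0.1] |w| 0.3
t 3.23 pos [0.511  0.044  0.2806] d mm [  1.9   2.5 117.3] rot [-0.3  0.1  0.1] |w| 0.3
[275. 174.]
[294. 174.]
[285. 201.]
[274. 303.]
[295. 303.]
```

View pics/w1.png

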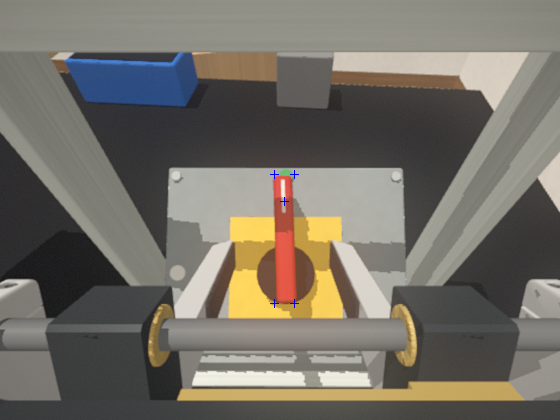

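The wrist view shows the red lever from (285,175) to (286,303), and the projected model points land on it, so the fit is good. The fingers straddle it. Advance.

```bash

python3 -m creep '[{"dx":0.002,"dy":0.002,"dz":0.03,"ax":0,"ay":0,"az":0},{"dx":0.002,"dy":0.002,"dz":0.06,"ax":0,"ay":0,"az":0},{"dx":0.002,"dy":0.002,"dz":0.09,"ax":0,"ay":0,"az":0},{"dx":0.002,"dy":0.002,"dz":0.117,"ax":0,"ay":0,"az":0},{"dx":0.002,"dy":0.002,"dz":0.117,"ax":0,"ay":0,"az":0}]' >/dev/null
python3 - <<'E'
from h import *
st();go(*levpose(0))
i=np.linalg.inv(optics.calibration("wrist")["world_to_cam"])[:3,3];o=manip.observe()
print("cam in tool",R.from_quat(o["orientation"]).inv().apply(i-o["ee_pos"]))
E
```

```text
q [-0.24  0.16  1.99  0.89  1.48 -0.65] F [ 0.4 -0.6 -0.6] M [-0.36  0.08  0.01] gap 59.9 gf 0.0
t 3.9 pos [0.5063 0.1387 0.2178] d mm [-1.1 -1.6  3.7] rot [-0.1  0.2  0.3] |w| 0.4
cam in tool [ 0.07476439  0.00032727 -0.08273182]
```

```bash

python3 -m creep '[{"dx":-0.001,"dy":-0.0015,"dz":0.003,"ax":0,"ay":0,"az":0},{"dx":-0.001,"dy":-0.0015,"dz":0.003,"ax":0,"ay":0,"az":0},{"dx":-0.001,"dy":-0.0015,"dz":0.003,"ax":0,"ay":0,"az":0},{"dx":-0.001,"dy":-0.0015,"dz":0.003,"ax":0,"ay":0,"az":0},{"dx":-0.001,"dy":-0.0015,"dz":0.003,"ax":0,"ay":0,"az":0}]' 0 60 >/dev/null
python3 - <<'E'
from h import *
st();go(*levpose(0))
for a in (8,16,24,32,40): go(*levpose(np.radians(a)))
E
```

```text
q [-0.24  0.16  1.99  0.89  1.47 -0.65] F [-1.1 -2.2  1.6] M [-0.3   0.37  0.68] gap 17.5 gf 59.9
t 4.53 pos [0.5046 0.1394 0.215 ] d mm [0.7 0.1 1.4] rot [-0.   0.2  0.2] |w| 0.3
t 4.53 pos [0.5046 0.1394 0.215 ] d mm [ 0.4 -4.8  1.3] rot [ 2.7  0.2 -7.3] |w| 7.8
t 4.53 pos [0.5046 0.1394 0.215 ] d mm [-0.6 -9.7  1. ] rot [  5.4   0.2 -14.8] |w| 15.8
t 4.53 pos [0.5046 0.1394 0.215 ] d mm [ -2.1 -14.3   0.4] rot [  8.1   0.2 -22.3] |w| 23.8
t 4.53 pos [0.5046 0.1394 0.215 ] d mm [ -4.3 -18.7  -0.4] rot [ 10.8   0.2 -29.8] |w| 31.8
t 4.53 pos [0.5046 0.1394 0.215 ] d mm [ -7.  -22.7  -1.3] rot [ 13.6   0.2 -37.4] |w| 39.8
```

```bash

python3 -m creep '[{"dx":0.0,"dy":-0.0048,"dz":0,"ax":2.7,"ay":0,"az":-7.5},{"dx":-0.001,"dy":-0.0097,"dz":0,"ax":5.4,"ay":0,"az":-15},{"dx":-0.0025,"dy":-0.0143,"dz":-0.001,"ax":8.1,"ay":0,"az":-22.5},{"dx":-0.005,"dy":-0.0187,"dz":-0.0015,"ax":10.8,"ay":0,"az":-30},{"dx":-0.0075,"dy":-0.0227,"dz":-0.0025,"ax":13.6,"ay":0,"az":-37.5}]' >/dev/null
python3 - <<'E'
from h import *
st();go(*levpose(np.radians(40)))
for a in (48,56,64,72,80): go(*levpose(np.radians(a)))
E
```

```text
q [-0.22  0.19  1.95  0.71  1.6  -1.29] F [ 4.1  1.3 -1. ] M [-0.19 -0.24 -0.83] gap 17.9 gf 60.1
t 5.15 pos [0.4839 0.1312 0.2106] d mm [ 0.9 -0.6  1.6] rot [0.1 0.3 0.3] |w| 0.5
t 5.15 pos [0.4839 0.1312 0.2106] d mm [ 0.6 -5.5  1.5] rot [ 2.8  0.4 -7.2] |w| 7.8
t 5.15 pos [0.4839 0.1312 0.2106] d mm [ -0.4 -10.3   1.1] rot [  5.5   0.4 -14.8] |w| 15.8
t 5.15 pos [0.4839 0.1312 0.2106] d mm [ -2.  -15.    0.5] rot [  8.2   0.4 -22.3] |w| 23.8
t 5.15 pos [0.4839 0.1312 0.2106] d mm [ -4.1 -19.3  -0.2] rot [ 10.9   0.4 -29.8] |w| 31.8
t 5.15 pos [0.4839 0.1312 0.2106] d mm [ -6.8 -23.3  -1.2] rot [ 13.6   0.4 -37.3] |w| 39.8
```

Same again to 80°.

```bash

python3 -m creep '[{"dx":0.0,"dy":-0.0055,"dz":0,"ax":2.7,"ay":0.2,"az":-7.5},{"dx":-0.001,"dy":-0.0103,"dz":0,"ax":5.4,"ay":0.2,"az":-15},{"dx":-0.0025,"dy":-0.015,"dz":-0.0005,"ax":8.1,"ay":0.2,"az":-22.5},{"dx":-0.0045,"dy":-0.0193,"dz":-0.0015,"ax":10.8,"ay":0.2,"az":-30},{"dx":-0.007,"dy":-0.0233,"dz":-0.002,"ax":13.6,"ay":0.2,"az":-37.5}]' >/dev/null
python3 - <<'E'
from h import *
st();go(*levpose(np.radians(80)))
for a in (85,90,92,94): go(*levpose(np.radians(a)))
E
```

```text
q [-0.19  0.19  1.93  0.5   1.59 -1.92] F [9.1 1.3 0.3] M [ 0.01 -1.01 -0.7 ] gap 17.3 gf 59.9
t 5.78 pos [0.4736 0.1134 0.1989] d mm [ 1.1 -0.1  1.7] rot [-0.1  0.4  0.3] |w| 0.6
t 5.78 pos [0.4736 0.1134 0.1989] d mm [ 1.  -3.2  1.7] rot [ 1.6  0.4 -4.4] |w| 4.7
t 5.78 pos [0.4736 0.1134 0.1989] d mm [ 0.6 -6.2  1.5] rot [ 3.3  0.4 -9.1] |w| 9.7
t 5.78 pos [0.4736 0.1134 0.1989] d mm [ 0.4 -7.4  1.5] rot [  3.9   0.4 -11. ] |w| 11.7
t 5.78 pos [0.4736 0.1134 0.1989] d mm [ 0.1 -8.6  1.4] rot [  4.6   0.4 -12.9] |w| 13.7
```

```bash

python3 -m creep '[{"dx":0.0,"dy":-0.0032,"dz":0,"ax":1.6,"ay":0.2,"az":-4.5},{"dx":0,"dy":-0.0062,"dz":0,"ax":3.3,"ay":0.2,"az":-9.2},{"dx":0,"dy":-0.0078,"dz":0,"ax":4.0,"ay":0.2,"az":-11},{"dx":0,"dy":-0.009,"dz":-0.0,"ax":4.2,"ay":0.2,"az":-12},{"dx":0,"dy":-0.009,"dz":0,"ax":4.2,"ay":0.2,"az":-12}]' >/dev/null
python3 - <<'E'
from h import *
st();go(*levpose(np.radians(90)));go(*levpose(np.radians(93)))
E
```

```text
q [-0.18  0.18  1.93  0.45  1.57 -2.11] F [10.2 15.1  7.5] M [ 2.72  0.01 -2.91] gap 17.7 gf 61.5
t 6.4 pos [0.4734 0.1089 0.1958] d mm [ 1.  -0.5  1.8] rot [-0.2  0.5  2.6] |w| 2.6
t 6.4 pos [0.4734 0.1089 0.1958] d mm [ 1.1 -2.3  1.8] rot [ 0.8  0.5 -0.2] |w| 0.9
```

```bash

python3 -m creep '[{"dx":0.0,"dy":-0.002,"dz":0,"ax":0,"ay":0,"az":-1},{"dx":0.0,"dy":-0.003,"dz":0,"ax":0,"ay":0,"az":-1},{"dx":0.0,"dy":-0.003,"dz":0,"ax":0,"ay":0,"az":-1}]' >/dev/null
python3 - <<'E'
from h import *
st();go(*levpose(np.radians(90)))
E
```

```text
q [-0.18  0.19  1.92  0.45  1.57 -2.14] F [ 7.2 25.1 14.7] M [ 4.24  0.79 -3.47] gap 17.8 gf 62.7
t 6.78 pos [0.4736 0.1083 0.1954] d mm [1.1 0.2 1.8] rot [0.1 0.4 3.7] |w| 3.7
```

```bash

python3 -m creep '[{"dx":0.0,"dy":0,"dz":0,"ax":0,"ay":0,"az":0},{"dx":0.0,"dy":0,"dz":0,"ax":0,"ay":0,"az":0},{"dx":0.0,"dy":0.0,"dz":0,"ax":0,"ay":0,"az":0},{"dx":0.0,"dy":0.003,"dz":-0.03,"ax":0,"ay":0,"az":0},{"dx":0.0,"dy":0.003,"dz":-0.09,"ax":0,"ay":0,"az":0}]' 0.05
python3 -m creep '[{"dx":0.0,"dy":0.0,"dz":-0.06,"ax":0,"ay":0,"az":0},{"dx":0.0,"dy":0,"dz":-0.1,"ax":0,"ay":0,"az":0},{"dx":0.0,"dy":0,"dz":-0.1,"ax":0,"ay":0,"az":0}]'  >/dev/null
python3 - <<'E'
from h import *
import cv2
st()
C["wrist"]=optics.calibration("wrist");im=optics.read_camera("wrist")
v=F["iso"];M=R.from_euler("z",v[2])
for l in ((.095,.009,.055),(.095,-.009,.055),(-.021,.009,.055),(-.021,-.009,.055)):
    u=proj(C["wrist"],M.apply(lev(*l,np.pi/2))+[v[0],v[1],0])
    cv2.drawMarker(im,tuple(int(k) for k in u),(255,0,0),0,8,1)
cv2.imwrite("pics/w2.png",im)
y0=F["tur"][2]
for a in (0,180,90): 
    p,Q=turpose(y0+np.radians(a),back=.15);go(p,Q)
E
```

```text
time_s: 7.4
ee_pos: [0.5036, 0.0619, 0.2613]
orientation: [-0.123, 0.934, 0.288, -0.173]
contact_force: [0.9, 0.4, -0.3]
finger_gap: 0.533
grip_force: 0.0
q [-0.31  0.18  1.64  0.38  1.89 -2.13] F [-0.5  0.2 -0.2] M [-0.15 -0.14  0.03] gap 50.1 gf 0.0
t 7.83 pos [0.5441 0.0117 0.3401] d mm [ 108.7 -166.9  -89.7] rot [  9.3 -44.5 105.4] |w| 114.8
t 7.83 pos [0.5441 0.0117 0.3401] d mm [ 108.7 -166.9  -89.7] rot [ 40.5   8.5 -66.9] |w| 78.7
t 7.83 pos [0.5441 0.0117 0.3401] d mm [ 108.7 -166.9  -89.7] rot [ 32.8 -21.5  19.5] |w| 43.8
```

View pics/w2.png

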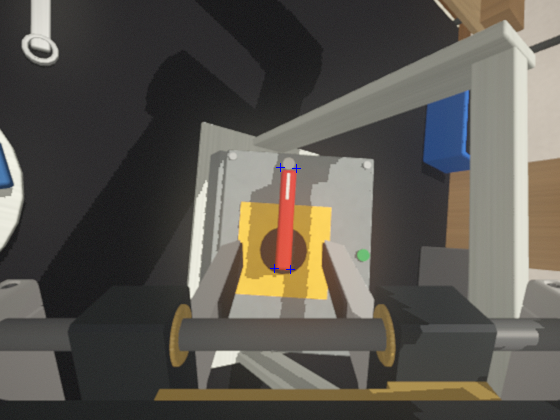

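Lever red bar runs from (289,163) to (284,268), pointing sideways at the OFF dot, and coincides with the model at 90°. Next is the turret.

```bash
python3 - <<'E'
from h import *
w=F["tur"];M=R.from_euler("z",w[2])
for da in (0,-5,5):
  q=np.radians(da)
  for x in (.04,-.04):
    p=M.apply([x*np.cos(q),x*np.sin(q),.126])+[w[0],w[1],0]
    print(da,((proj(C["top"],p)-[105,80])*3).round(0),((proj(C["scene"],p)-[195,80])*2.5).round(0))
p,Q=turpose(w[2]-np.pi/2,back=.15);go(p,Q);go([p[0],p[1],p[2]+.04],turpose(w[2]-np.pi/2-np.radians(70))[1])
o=manip.observe();m=R.from_quat(o["orientation"]).as_matrix();print(m.round(2).tolist())
E
```

```text
0 [646. 291.] [143. 459.]
0 [636. 385.] [118. 390.]
-5 [650. 292.] [139. 460.]
-5 [632. 385.] [121. 389.]
5 [642. 291.] [146. 458.]
5 [640. 386.] [114. 391.]
t 7.83 pos [0.5441 0.0117 0.3401] d mm [ 108.7 -166.9  -89.7] rot [  29.8   45.6 -151.4] |w| 160.9
t 7.83 pos [0.5441 0.0117 0.3401] d mm [ 118.6 -143.8 -120.8] rot [ 40.   16.  -85.9] |w| 96.2
[[-0.91, -0.13, -0.39], [-0.33, 0.8, 0.5], [0.25, 0.58, -0.78]]
```

```bash

python3 -m creep '[{"dx":0.109,"dy":-0.167,"dz":-0.09,"ax":9.3,"ay":-44.5,"az":105.4},{"dx":0.109,"dy":-0.167,"dz":-0.09,"ax":9.3,"ay":-44.5,"az":105.4},{"dx":0.109,"dy":-0.167,"dz":-0.09,"ax":9.3,"ay":-44.5,"az":105.4},{"dx":0.109,"dy":-0.167,"dz":-0.09,"ax":9.3,"ay":-44.5,"az":105.4},{"dx":0.109,"dy":-0.167,"dz":-0.09,"ax":9.3,"ay":-44.5,"az":105.4}]' >/dev/null
python3 - <<'E'
from h import *
st();y0=F["tur"][2]
for a in (0,-45): 
    p,Q=turpose(y0+np.radians(a),back=.15);go(p,Q)
E
```

```text
q [-0.68  0.07  1.71  0.25  1.67 -1.59] F [-0.5  0.7  0.3] M [-0.21  0.01 -0.04] gap 50.0 gf 0.0
t 8.45 pos [ 0.5004 -0.2034  0.3376] d mm [ 0.1  2.1 -2.1] rot [  4.8 -23.8  55.6] |w| 60.7
t 8.45 pos [ 0.5004 -0.2034  0.3376] d mm [ 0.1  2.1 -2.1] rot [ -5.2 -26.1  99.8] |w| 103.3
```

```bash

python3 -m creep '[{"dx":0,"dy":0.002,"dz":-0.002,"ax":-5.2,"ay":-26.1,"az":99.8},{"dx":0,"dy":0.002,"dz":-0.002,"ax":-5.2,"ay":-26.1,"az":99.8},{"dx":0,"dy":0.002,"dz":-0.002,"ax":-5.2,"ay":-26.1,"az":99.8},{"dx":0,"dy":0.002,"dz":-0.002,"ax":-5.2,"ay":-26.1,"az":99.8},{"dx":0,"dy":0.002,"dz":-0.002,"ax":-5.2,"ay":-26.1,"az":99.8}]' >/dev/null
python3 - <<'E'
from h import *
st();y0=F["tur"][2]
p,Q=turpose(y0-np.pi/2,back=.12);go(p,Q)
E
```

```text
q [-0.66 -0.02  1.79  0.2   1.46 -0.65] F [-0.7  0.5  0.3] M [-0.16  0.15 -0.05] gap 49.9 gf 0.0
t 9.07 pos [ 0.5022 -0.2003  0.3398] d mm [-8.6 -1.7 28.6] rot [ -7.8 -11.6  92.9] |w| 94.0
```

```bash

python3 -m creep '[{"dx":0,"dy":0,"dz":0,"ax":-7.8,"ay":-11.6,"az":92.9},{"dx":0,"dy":0,"dz":0,"ax":-7.8,"ay":-11.6,"az":92.9},{"dx":0,"dy":0,"dz":0,"ax":-7.8,"ay":-11.6,"az":92.9},{"dx":0,"dy":0,"dz":0,"ax":-7.8,"ay":-11.6,"az":92.9},{"dx":0,"dy":0,"dz":0,"ax":-7.8,"ay":-11.6,"az":92.9}]' >/dev/null
python3 - <<'E'
from h import *
st();y0=F["tur"][2]
p,Q=turpose(y0-np.pi/2,back=.10);go(p,Q)
E
```

```text
q [-0.62 -0.06  1.82  0.1   1.37  0.32] F [ 0.4 -0.7 -0.3] M [-0.09  0.15 -0.04] gap 50.2 gf 0.0
t 9.7 pos [ 0.5022 -0.2003  0.3397] d mm [-6.6  3.  49.2] rot [-3.4 -5.  39.8] |w| 40.3
```

```bash

python3 -m creep '[{"dx":-0.0066,"dy":0.003,"dz":0.049,"ax":-3.4,"ay":-5,"az":39.8},{"dx":-0.0066,"dy":0.003,"dz":0.049,"ax":-3.4,"ay":-5,"az":39.8},{"dx":-0.0066,"dy":0.003,"dz":0.049,"ax":-3.4,"ay":-5,"az":39.8},{"dx":-0.0066,"dy":0.003,"dz":0.049,"ax":-3.4,"ay":-5,"az":39.8},{"dx":-0.0066,"dy":0.003,"dz":0.049,"ax":-3.4,"ay":-5,"az":39.8}]' >/dev/null
python3 - <<'E'
from h import *
import cv2
st();w=F["tur"];y0=w[2]
p,Q=turpose(y0-np.pi/2,h=.108);go(p,Q)
C["wrist"]=optics.calibration("wrist");im=optics.read_camera("wrist");M=R.from_euler("z",y0)
for x in (.04,-.04):
  for y in (.009,-.009):
    u=proj(C["wrist"],M.apply([x,y,.126])+[w[0],w[1],0]);cv2.drawMarker(im,tuple(int(k) for k in u),(0,0,255),0,8,1)
cv2.imwrite("pics/w3.png",im)
E
```

```text
q [-0.59  0.    1.85  0.    1.29  1.06] F [ 0.1  0.  -0.2] M [0.01 0.17 0.01] gap 49.8 gf 0.0
t 10.32 pos [ 0.5022 -0.2028  0.2908] d mm [ -0.5  -0.2 104.8] rot [ 0.  -0.1  0.5] |w| 0.5
```

View pics/w3.png

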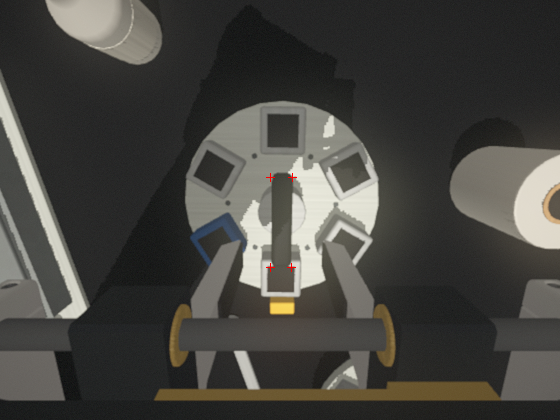

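The black bar, (281,175) to (281,268), sits on the red markers and is centred between the fingers. Descend, then close.

```bash

python3 -m creep '[{"dx":0,"dy":0,"dz":0.04,"ax":0,"ay":0,"az":0.5},{"dx":0,"dy":0,"dz":0.08,"ax":0,"ay":0,"az":0.5},{"dx":0,"dy":0,"dz":0.104,"ax":0,"ay":0,"az":0.5},{"dx":0,"dy":0,"dz":0.104,"ax":0,"ay":0,"az":0.5},{"dx":0,"dy":0,"dz":0.104,"ax":0,"ay":0,"az":0.5}]' >/dev/null
python3 -m creep '[{"dx":0,"dy":0,"dz":0,"ax":0,"ay":0,"az":0},{"dx":0,"dy":0,"dz":0,"ax":0,"ay":0,"az":0},{"dx":0,"dy":0,"dz":0,"ax":0,"ay":0,"az":0},{"dx":0,"dy":0,"dz":0,"ax":0,"ay":0,"az":0}]' 0 40 >/dev/null
python3 - <<'E'
from h import *
st();y0=F["tur"][2]
go(*turpose(y0-np.pi/2,h=.108));go(*turpose(y0-np.pi/6,h=.108))
E
```

```text
q [-0.59  0.13  1.91  0.01  1.1   1.07] F [ 0.7 10.1  5.5] M [ 1.55 -0.04 -0.06] gap 18.1 gf 40.0
t 11.5 pos [ 0.504  -0.2028  0.1899] d mm [-2.2  0.1  3.9] rot [-0.2 -0.3 -0.3] |w| 0.4
t 11.5 pos [ 0.504  -0.2028  0.1899] d mm [-2.2  0.1  3.9] rot [ -0.   -0.4 -60.3] |w| 60.3
```

```bash

python3 -m creep '[{"dx":0,"dy":0,"dz":0,"ax":0,"ay":0,"az":-9},{"dx":-0.001,"dy":0,"dz":0,"ax":0,"ay":0,"az":-18},{"dx":-0.002,"dy":0,"dz":0,"ax":0,"ay":0,"az":-27},{"dx":-0.002,"dy":0,"dz":0,"ax":0,"ay":0,"az":-36},{"dx":-0.002,"dy":0,"dz":0,"ax":0,"ay":0,"az":-45}]' >/dev/null
python3 - <<'E'
from h import *
st();y0=F["tur"][2]
go(*turpose(y0-np.pi/6,h=.108))
E
```

```text
q [-0.59  0.12  1.92  0.01  1.1   0.28] F [ 6.2 18.6  6.8] M [ 3.2  -0.6   0.19] gap 17.8 gf 40.0
t 12.12 pos [ 0.5029 -0.2005  0.1899] d mm [-2.2  0.9  3.8] rot [  0.   -0.6 -14.9] |w| 15.0
```

```bash

python3 -m creep '[{"dx":0.001,"dy":-0.0015,"dz":0,"ax":0,"ay":0,"az":-6},{"dx":0.001,"dy":-0.0015,"dz":0,"ax":0,"ay":0,"az":-12},{"dx":0.001,"dy":-0.0015,"dz":0,"ax":0,"ay":0,"az":-15},{"dx":0.001,"dy":-0.0015,"dz":0,"ax":0,"ay":0,"az":-15},{"dx":0.001,"dy":-0.0015,"dz":0,"ax":0,"ay":0,"az":-15}]' >/dev/null
python3 - <<'E'
from h import *
st();y0=F["tur"][2]
go(*turpose(y0-np.pi/6,h=.108))
E
```

```text
q [-0.59  0.12  1.92  0.01  1.1   0.03] F [ 5.3 12.8  4.2] M [ 2.59 -0.29  0.03] gap 17.6 gf 40.0
t 12.75 pos [ 0.5024 -0.1997  0.1899] d mm [-2.7  1.2  3.9] rot [ 0.1 -0.4 -0.2] |w| 0.5
```

Moment about z is ≈ 0, so the turret is at its detent. Release, rise, and check.

```bash

python3 -m creep '[{"dx":0,"dy":0,"dz":0,"ax":0,"ay":0,"az":0},{"dx":0,"dy":0,"dz":0,"ax":0,"ay":0,"az":0},{"dx":0,"dy":0,"dz":0,"ax":0,"ay":0,"az":0},{"dx":0,"dy":0,"dz":-0.03,"ax":0,"ay":0,"az":0},{"dx":0,"dy":0,"dz":-0.08,"ax":0,"ay":0,"az":0}]' 0.05 >/dev/null
python3 -m creep '[{"dx":0,"dy":0,"dz":-0.06,"ax":0,"ay":0,"az":0},{"dx":0,"dy":0,"dz":-0.12,"ax":0,"ay":0,"az":0},{"dx":0,"dy":0,"dz":-0.16,"ax":0,"ay":0,"az":0},{"dx":0,"dy":0,"dz":-0.16,"ax":0,"ay":0,"az":0}]' >/dev/null
python3 - <<'E'
from h import *
import cv2
st();w=F["tur"];M=R.from_euler("z",w[2])
v=F["iso"];N=R.from_euler("z",v[2])
C["wrist"]=optics.calibration("wrist");im=optics.read_camera("wrist");sc=optics.read_camera("scene")
P=[M.apply([-.078,0,.073])+[w[0],w[1],0]]+[N.apply(lev(*l,np.pi/2))+[v[0],v[1],0] for l in ((.095,0,.055),(-.021,0,.055))]
for n,i in (("wrist",im),("scene",sc)):
  for p in P: cv2.drawMarker(i,tuple(int(k) for k in proj(C[n],p)),(0,0,255),0,8,1)
cv2.imwrite("pics/f.png",np.hstack([cv2.resize(im,(400,300)),cv2.resize(sc[100:340,160:480],(400,300))]))
E
```

```text
q [-0.59 -0.1   1.69  0.    1.54  0.03] F [ 0.4 -0.3  0.1] M [-0.08  0.14  0.02] gap 50.2 gf 0.0
```

View pics/f.png

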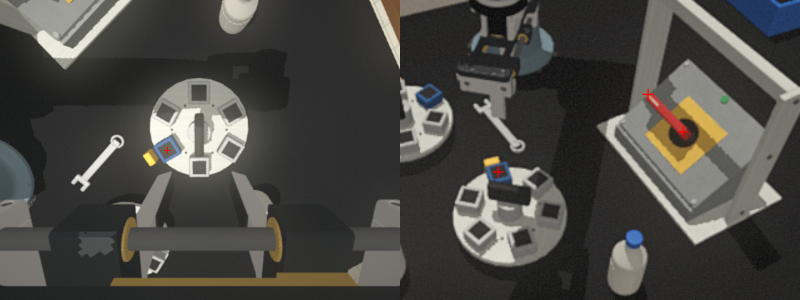

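The blue die at (167,150) left / (498,171) right sits at the yellow pointer, on its marker. The lever is sideways at OFF, and the bottle is standing. Hand in.

```bash
python3 -c "
from cell import manip
print(manip.close_job())"
```

```text
the job is handed in; nothing more can be done
None
```

I turned the isolator lever to OFF against its stop, then turned the turret one station so the blue die sits at the yellow pointer. I didn't touch the film roll or bottle, and I handed the job in at about 14 s (limit 48 s); the hand-in gave no verdict.

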